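# Seat a culture dish in the colony counter and switch on its stage lamp

## Task

The taped culture dish on the deck of the colony counter has not been put into its stage yet. Push it gently across the deck with the fingertips, without picking it up, until it drops over the rim and lies flat in the round recess; then press the green lamp key right in and let it come back out. Leave the red key and everything else alone.

Things in the scene. Friction and masses are not known exactly. Their poses are not given: they have to be found in the camera images.
- counter: Colony counter, beige, fixed, 290 mm deep, 320 wide. Origin: centre of its underside on the bench; x points away from its front (from the robot at yaw 0), y to its left, z up. Its dark level deck, 80 mm up, spans x -80 to 145, y -160 to 160 mm, the recess in its right half. From x -145 to -80 the key panel slopes down 15 degrees to the front. Pen groove at the rear: ribs 5 mm high, x 107 to 131, y -39 to 129.
- seat (a point): Centre of the round recess in the deck, at deck surface height (80 mm above the bench); axes as the counter's. The recess is 95 mm in diameter and 6 mm deep, with a flat white gridded floor, upright wall, 1 mm chamfered edge and a thin bright rim flush with the deck.
- lens_mid (a point): Centre of the counter's round reading lens, 102 mm across its black ring, level, 198 mm above the bench, swung out beyond the right side of the deck. Its gooseneck rises from the rear right corner of the deck (x 120, y -135 mm from the counter's origin). Keep clear of it.
- dish_mid (a point): Centre (half-way up) of the lidded dish with amber medium: a rigid disc, lid taped on, 90 mm across, 15 high, 30 to 65 g, z up. It starts loose and flat on the deck, centre 60 to 120 mm from seat, to its left (counter's +y), perhaps overhanging the recess. Its centre is 7.5 mm above deck height while it slides, 1.5 mm once home in the recess, where it stands out 9 mm.
- lamp_key (a joint): Travel of the green round lamp key, in m: 0 when out, 0.005 fully in. It springs back by itself; about 1.5 N starts it and 5 N holds it fully in.
- lamp_key_top (a point): Centre of the top face of the green lamp key, a 24 mm round cap standing 9 mm proud of the key panel; z points out of the panel, which leans 15 degrees towards the counter's front. It is pressed straight into the panel; pressing straight down works as well. The left one of the two keys.
- zero_key (a joint): Travel of the red round count-zero key, of the same make as the lamp key: 0 out, 0.005 fully in. Not to be pressed.
- zero_key_top (a point): Centre of the top face of the red zero key, 60 mm to the right of the green one.
- marker: Marker pen, white with blue cap, 132 mm long along its y, 10.5 mm thick, lying in the pen groove of the counter; origin under its middle. Leave alone.
- dish_stack: Stack of four culture dishes with red medium, 90 mm in diameter, 60 mm high, on the bench to the left; origin at the centre of its underside. Leave alone.
- reagent_bottle: Amber reagent bottle with blue cap, 68 mm in diameter, 160 mm high; origin at the centre of its underside. Leave alone.
- tip_box: Blue pipette tip box with clear lid, 84 x 122 x 68 mm; origin at the centre of its underside. Leave alone.
- tube_rack: Orange rack with small tubes, 100 x 200 x 47 mm, on the bench to the right; origin at the centre of its underside. Leave alone.
Mind the look-alikes: they are no part of the job. Of the things like the part that bears dish_mid, leave any that is blue or turquoise; of the rest the larger one is meant.

How it is judged:
By the outcome, as a careful person would: the job done as asked, in the order asked, and still so for the second after the job is handed in, with the robot touching nothing.
It also fails if it takes over 48 s, if anything falls off the work surface, if the arm or the gripper's body presses on something with over 40 N, if the wrist force passes 120 N, or if a joint passes its speed limit or range.

## Robot

A 6-joint arm with a two-finger parallel gripper is mounted at the origin on the work surface. World frame = base frame: x ahead of the robot, y to its left, z up, the work surface at z = 0. Lengths are in m, angles in rad, forces in N, time in s.
With the tool pointing down it reaches from about 0.35 to 0.95 m from the base axis. Payload 17.4 kg.
Tool frame: the origin (TCP) lies midway between the tips of the shut fingers; the grasp point (between the pads) lies 19 mm behind it; z points along the fingers, y is the line along which they close (so a half turn about z gives the same grasp; the last joint's range is limited). The gripper opens to 93 mm and grips with 3 to 60 N. Pads are 15 mm wide; open, the fingers measure 128 mm over their backs; the gripper's body (75 mm by 188 mm) begins 65 mm behind the grasp point.
Start: joints at [-1.151, 0.116, 1.442, -0, 1.584, -0.038], TCP at [0.298, -0.606, 0.219] pointing down, gripper open.
Joint ranges: [-2.83, 2.83], [-0.83, 2.19], [0.07, 2.5], [-1.14, 4.28], [0.01, 3], [-2.97, 2.97]. Speed limits (rad/s): [1.89, 1.89, 2.22, 3.14, 3.14, 3.14].

## Interface

Orientations are given as a 3x3 rotation matrix whose columns are the frame's x, y, z axes.
In Python, from cell import manip, eyes gives the robot as it stands.
- The arm moves only by the tool servo_tool, never from a script. Its argument "series" is a list that holds one entry, the list of rows, each a list of 6 numbers: the shift along the tool's x, y, z normalised to -1 to 1, where 1 is 5 cm, then the turn, a rotation vector about the tool's x, y, z normalised to -1 to 1, where 1 is 90 degrees. A call has 1 to 10 rows; each row shifts and turns the commanded pose from where the row before left it, along the tool's axes as they then stand; what a row does not reach is not made up. A row lasts 1/8 s, in which the tool goes at most 62.5 mm and 10.7 degrees, less where a joint would pass 70% of its speed; a pose out of reach is approached as far as the arm can. A call with a number of a shift or a turn outside -1 to 1 is refused whole. A call with a gripper value outside its range is refused whole. "grip" is the opening, from 0 (shut) to 1 (fully open), set as the call begins (left out, the last holds). The fingers move at their own pace and stop on an object; "squeeze" is the grip in N (left out, the last holds). Time passes only in rows, so rows that do not move let the fingers close. It gives the time, the measured TCP pose, the force, the opening and the grip force at its end, in the units of the state.
- manip.get_state(): the state, without advancing time (a new reading comes with each control period).
- eyes.capture(name): name is "scene" or "side" or "wrist"; returns the picture (384x512x3 uint8, red, green, blue); there is no depth.
- eyes.camera_model(name): a dict with "mtx" (3x3 intrinsics, pixels), "D" ([k1, k2, p1, p2, k3] as OpenCV has them; the pictures are not rectified), "extrinsics" (4x4, takes a point from camera to world coordinates); the wrist camera has in their place "hand_eye" (4x4, takes a point from camera to tool coordinates, whose origin is the TCP and whose axes are the flange's). Camera axes: x right, y up, looking along -z (the intrinsics and any distortion apply to the point x, -y, -z); pixel columns grow to the right and rows downward; lengths in m; the calibration is good to about 2 mm. A picture is of the moment at which its call begins: read the wrist's pose just before it. camera_model takes no time and is no camera call.
- manip.job_done(): hands the job in; it is judged then, once.
The state is a dict: "t": time; "joints": joint angles; "qd": joint speeds; "joint_efforts": joint torques, N m; "eef_pos": TCP position; "eef_rot": TCP orientation; "force": force on the tool from outside, world axes, zero at the start; "wrist_torque": the same for the moment, N m; "opening": opening from 0.0 (shut) to 1.0 (fully open); "finger_force": force on a finger pad.
Only numpy, scipy, OpenCV 4.12 (cv2) and the standard library are available. Lean on these libraries where they do the work, as an engineer would, in place of code of your own. Each camera call takes 0.05 s, during which the arm holds its last target. There are 200 camera calls.

## Working session

There is one attempt and no reset: what is moved stays moved. The work goes in short steps, Python scripts to look and compute and a tool call to move; the robot and the scene stay as the last step left them, time stands still between calls to the robot, and variables do not carry over. Pictures are saved under pics/ and viewed, at most 10 in all, crops included, and the job is handed in when it is done.

Besides the shell and the picture viewer there is one more tool, called after "Request:" as name([rows], argument=value, ...), one row to a line, values as JSON. servo_tool: Moves the arm, as the interface text tells. Its arguments: {"type":"object","properties":{"series":{"type":"array","items":{"type":"array","items":{"type":"array","items":{"type":"number"}}}},"grip":{"type":"number"},"squeeze":{"type":"number"}},"required":["series"]}

```bash
mkdir -p pics; cat > h.py <<'E'
import numpy as np, cv2
from cell import manip, eyes
def cap(name,fn=None):
    s=manip.get_state(); im=eyes.capture(name)
    if fn: cv2.imwrite('pics/'+fn,cv2.cvtColor(im,cv2.COLOR_RGB2BGR))
    return im,s
def ext(name,s=None):
    m=eyes.camera_model(name)
    if name!='wrist': return m,np.array(m['extrinsics'])
    T=np.eye(4);T[:3,:3]=s['eef_rot'];T[:3,3]=s['eef_pos']
    return m,T@np.array(m['hand_eye'])
def ray(name,uv,s=None):
    m,T=ext(name,s)
    p=cv2.undistortPoints(np.array(uv,float).reshape(-1,1,2),np.array(m['mtx']),np.array(m['D'])).reshape(-1,2)
    d=np.c_[p[:,0],-p[:,1],-np.ones(len(p))]@T[:3,:3].T
    return T[:3,3],d
def plane(name,uv,z,s=None):
    o,d=ray(name,uv,s); return o+d*((z-o[2])/d[:,2])[:,None]
def proj(name,P,s=None):
    m,T=ext(name,s); c=(np.atleast_2d(P)-T[:3,3])@T[:3,:3]
    return cv2.projectPoints(c*[1,-1,-1],np.zeros(3),np.zeros(3),np.array(m['mtx']),np.array(m['D']))[0].reshape(-1,2)
E
python3 - <<'E'
from h import *
a,s=cap('scene');b,_=cap('side')
cv2.imwrite('pics/scene.png',a[...,::-1]);cv2.imwrite('pics/side.png',b[...,::-1])
print(s['t'],s['eef_pos'],s['eef_rot'],s['opening'])
for n in('scene','side'):print(eyes.camera_model(n)['extrinsics'])
E
```

```text
0.0 [ 0.29823724 -0.60532003  0.21792062] [[ 8.97019611e-01  4.41990517e-01 -4.46666954e-04]
 [ 4.41990739e-01 -8.97019009e-01  1.04138569e-03]
 [ 5.96138520e-05 -1.13156605e-03 -9.99999358e-01]] 0.9972988084060931
[[-0.40484779 -0.74037705  0.53660049  1.32130884]
 [ 0.91437162 -0.3308658   0.2333503   0.25690235]
 [ 0.00477554  0.58512361  0.81093005  1.23753895]
 [ 0.          0.          0.          1.        ]]
[[-0.96441641  0.12276668 -0.23415662  0.29925395]
 [-0.26417834 -0.48272406  0.83497742  0.94033038]
 [-0.01052563  0.86712503  0.49797931  0.72731346]
 [ 0.          0.          0.          1.        ]]
```

View pics/scene.png

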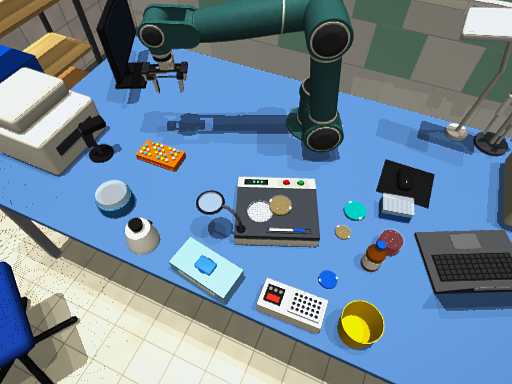

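View pics/side.png

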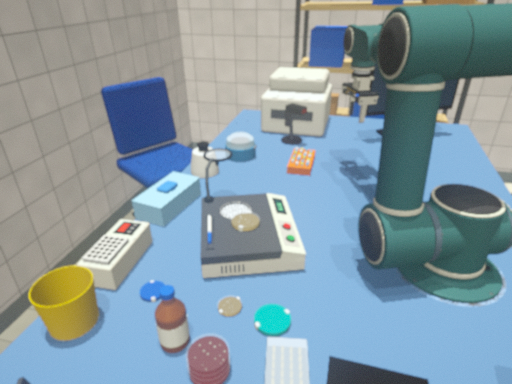

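Candidates: amber disc on the deck at scene (280,205), a smaller amber disc on the bench (343,232), turquoise (355,210), blue (328,280). The one on the deck is amber and larger, so it is meant. The keys show at (286,182) red and (301,183) green. I'll take rough positions and a crop next.

```bash
python3 - <<'E'
from h import *
im=cv2.imread('pics/scene.png')
cv2.imwrite('pics/crop.png',cv2.resize(im[165:265,185:375],None,fx=4,fy=4,interpolation=cv2.INTER_CUBIC))
for n,uv,z in(('dish',(280,205),.095),('small',(343,232),.015),('recess',(260,211),.08),('red',(286,182),.083),('green',(301,183),.083),('lens',(210,202),.198),
 ('FL deck',(318,190),.08),('FRdeck',(238,190),.08),('RR',(236,236),.08),('RL',(320,236),.08)):
    print(n,plane('scene',[uv],z).round(3))
print(eyes.camera_model('wrist'))
E
```

```text
dish [[0.589 0.047 0.095]]
small [[0.556 0.306 0.015]]
recess [[ 0.638 -0.017  0.08 ]]
red [[0.466 0.026 0.083]]
green [[0.446 0.084 0.083]]
lens [[ 0.745 -0.166  0.198]]
FL deck [[0.449 0.158 0.08 ]]
FRdeck [[ 0.581 -0.138  0.08 ]]
RR [[ 0.774 -0.055  0.08 ]]
RL [[0.647 0.23  0.08 ]]
{'mtx': array([[279.69877951,   0.        , 255.62799414],
       [  0.        , 279.69877951, 196.86385143],
       [  0.        ,   0.        ,   1.        ]]), 'D': array([-0.01645863,  0.        ,  0.        ,  0.        ,  0.        ]), 'hand_eye': array([[ 2.65653569e-05,  9.66315110e-01,  2.57361824e-01,
         7.06839137e-02],
       [ 9.99999757e-01,  1.53651206e-04, -6.80135188e-04,
         1.21255918e-03],
       [-6.96768864e-04,  2.57361779e-01, -9.66314871e-01,
        -1.66014241e-01],
       [ 0.00000000e+00,  0.00000000e+00,  0.00000000e+00,
         1.00000000e+00]])}
```

View pics/crop.png

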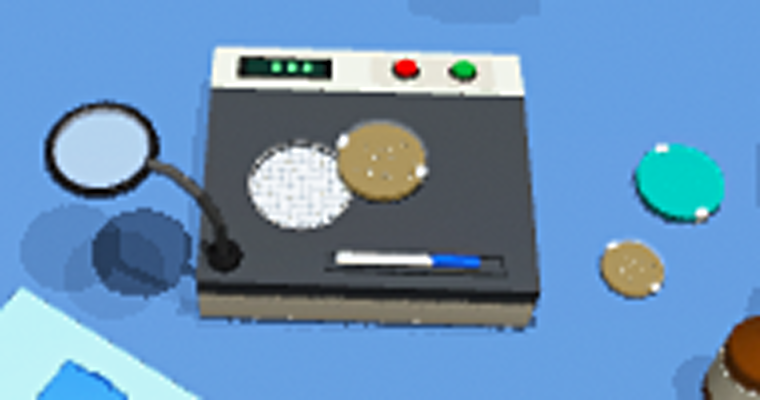

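The crop confirms it: the larger amber dish lies on the deck, slightly over the recess edge. Green is the left key, and the counter is yawed about +24°. I'll go above with the tool x axis opposite to the push direction (heading about 127°).

```bash
cat >> h.py <<'E'
from scipy.spatial.transform import Rotation as Ro
def plan(pos,yaw_deg,n):
    s=manip.get_state(); R=np.array(s['eef_rot']); p=np.array(s['eef_pos'])
    a=np.radians(yaw_deg); t=np.array([[np.cos(a),np.sin(a),0],[np.sin(a),-np.cos(a),0],[0,0,-1.]])
    w=Ro.from_matrix(R.T@t).as_rotvec()/n; d=(np.array(pos)-p)/n
    for i in range(n):
        print(np.round(np.r_[R.T@d/.05,w/(np.pi/2)],3).tolist()); R=R@Ro.from_rotvec(w).as_matrix()
E
python3 - <<'E'
from h import *
plan([.55,.06,.27],127,20)
E
```

```text
[0.52, -0.486, -0.051, -0.0, -0.0, -0.056]
[0.561, -0.438, -0.052, -0.0, -0.0, -0.056]
[0.597, -0.387, -0.052, -0.0, -0.0, -0.056]
[0.629, -0.333, -0.052, -0.0, -0.0, -0.056]
[0.655, -0.277, -0.052, -0.0, -0.0, -0.056]
[0.677, -0.218, -0.052, -0.0, -0.0, -0.056]
[0.694, -0.158, -0.052, -0.0, -0.0, -0.056]
[0.705, -0.096, -0.052, -0.0, -0.0, -0.056]
[0.711, -0.034, -0.052, -0.0, -0.0, -0.056]
[0.711, 0.029, -0.052, -0.0, -0.0, -0.056]
[0.706, 0.091, -0.052, -0.0, -0.0, -0.056]
[0.695, 0.152, -0.052, -0.0, -0.0, -0.056]
[0.679, 0.213, -0.052, -0.0, -0.0, -0.056]
[0.657, 0.272, -0.052, -0.0, -0.0, -0.056]
[0.631, 0.328, -0.052, -0.0, -0.0, -0.056]
[0.6, 0.383, -0.052, -0.0, -0.0, -0.056]
[0.564, 0.434, -0.052, -0.0, -0.0, -0.056]
[0.524, 0.482, -0.052, -0.0, -0.0, -0.056]
[0.479, 0.526, -0.052, -0.0, -0.0, -0.056]
[0.431, 0.566, -0.052, -0.0, -0.0, -0.056]
```

Request:
servo_tool([
  [[0.52, -0.49, -0.1, 0, 0, -0.056], [0.56, -0.44, -0.1, 0, 0, -0.056], [0.6, -0.39, -0.1, 0, 0, -0.056], [0.63, -0.33, -0.1, 0, 0, -0.056], [0.65, -0.28, -0.1, 0, 0, -0.056], [0.68, -0.22, -0.1, 0, 0, -0.056], [0.69, -0.16, -0.1, 0, 0, -0.056], [0.7, -0.1, -0.1, 0, 0, -0.056], [0.71, -0.03, -0.1, 0, 0, -0.056], [0.71, 0.03, -0.1, 0, 0, -0.056]],
], grip=0.5)

```text
t: 1.35
eef_pos: [0.4238, -0.2715, 0.2686]
eef_rot: [[0.229, 0.974, -0.0], [0.974, -0.229, 0.0], [0.0, -0.0, -1.0]]
force: [-0.5, 0.5, 0.3]
opening: 0.5
finger_force: 0.0
```

Request:
servo_tool([
  [[0.71, 0.09, 0, 0, 0, -0.056], [0.7, 0.15, 0, 0, 0, -0.056], [0.68, 0.21, 0, 0, 0, -0.056], [0.66, 0.27, 0, 0, 0, -0.056], [0.63, 0.33, 0, 0, 0, -0.056], [0.6, 0.38, 0, 0, 0, -0.056], [0.56, 0.43, 0, 0, 0, -0.056], [0.52, 0.48, 0, 0, 0, -0.056], [0.48, 0.53, 0, 0, 0, -0.056], [0.43, 0.57, 0, 0, 0, -0.056]],
])

```text
t: 2.6
eef_pos: [0.5495, 0.0616, 0.2684]
eef_rot: [[-0.605, 0.797, -0.0], [0.797, 0.605, -0.0], [0.0, -0.0, -1.0]]
force: [-0.3, -0.7, 0.1]
opening: 0.497
finger_force: 0.0
```

```bash
python3 - <<'E'
from h import *
a,s=cap('wrist','w1.png'); np.save('w1.npy',[s],allow_pickle=True)
print(s['t'],s['eef_pos'],s['eef_rot'],s['opening'],s['force'])
E
```

```text
2.6 [0.54949167 0.06159081 0.26838618] [[-6.04597975e-01  7.96530710e-01 -3.42729225e-04]
 [ 7.96530766e-01  6.04597995e-01 -5.27157804e-05]
 [ 1.65223664e-04 -3.04866226e-04 -9.99999940e-01]] 0.4966157334559611 [-0.34004766 -0.67565642  0.05196668]
```

View pics/w1.png

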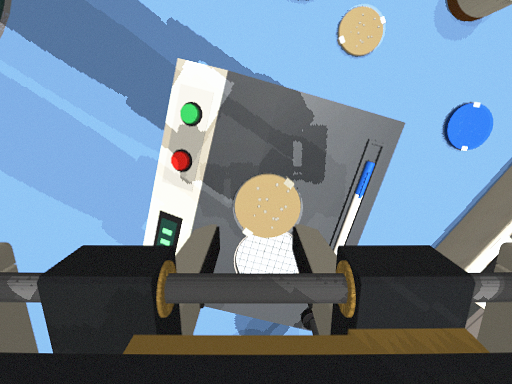

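The dish is at (268,207), the green key at (191,113) and the red key at (180,160). The recess at about (268,258) is half hidden by the gripper. I'll shift towards the seat to see it clearly.

Request:
servo_tool([
  [[-0.6, 0, 0, 0, 0, 0], [-0.6, 0, 0, 0, 0, 0], [-0.6, 0, 0, 0, 0, 0], [0, 0, 0, 0, 0, 0]],
])

```text
t: 3.15
eef_pos: [0.604, -0.0126, 0.2677]
eef_rot: [[-0.601, 0.799, -0.001], [0.799, 0.601, -0.0], [0.001, -0.001, -1.0]]
force: [-0.4, 0.1, -0.5]
opening: 0.5
finger_force: 0.0
```

```bash
cat >> h.py <<'E'
from scipy.optimize import least_squares
def fitc(P,r):
    f=lambda c:np.hypot(P[:,0]-c[0],P[:,1]-c[1])-r
    q=least_squares(f,P[:,:2].mean(0),loss='soft_l1',f_scale=.001); return q.x,np.abs(q.fun).mean()
def big(m,lo=30):
    m=cv2.morphologyEx(m.astype(np.uint8)*255,cv2.MORPH_CLOSE,np.ones((7,7)))
    c=[k for k in cv2.findContours(m,cv2.RETR_EXTERNAL,cv2.CHAIN_APPROX_NONE)[0] if cv2.contourArea(k)>lo]
    return sorted(c,key=cv2.contourArea,reverse=True)
E
python3 - <<'E'
from h import *
a,s=cap('wrist','w2.png')
print(s['t'],s['eef_pos'])
H,S,V=[x.astype(int) for x in cv2.split(cv2.cvtColor(a,cv2.COLOR_RGB2HSV))]
for n,m,z in (('amber',(H>10)&(H<25)&(S>60)&(V>150),.095),('green',(H>40)&(H<85)&(S>100)&(V>90),.083),('red',((H<8)|(H>172))&(S>150)&(V>120),.083),('white',(S<40)&(V>170),.08)):
    for k in big(m)[:4]:
        x,y,w,h=cv2.boundingRect(k); u=k.reshape(-1,2)
        c,r=cv2.minEnclosingCircle(k); P=plane('wrist',u,z,s)
        print(n,(x,y,w,h),cv2.contourArea(k),P.mean(0).round(4),fitc(P,.0475 if n=='white' else .045 if n=='amber' else .012))
E
```

```text
3.15 [ 0.60395862 -0.01263466  0.26773906]
amber (234, 97, 71, 72) 3818.0 [0.5816 0.0424 0.095 ] (array([0.58234857, 0.03921761]), np.float64(0.004146057398163989))
amber (35, 337, 18, 16) 146.5 [ 0.4999 -0.4025  0.095 ] (array([ 0.51256887, -0.3615119 ]), np.float64(0.0056493620643376))
green (176, 19, 19, 22) 295.0 [0.4361 0.0759 0.083 ] (array([0.43671336, 0.07586568]), np.float64(0.0015823240522996934))
green (153, 161, 15, 36) 283.0 [ 0.5051 -0.0858  0.083 ] (array([ 0.5055005 , -0.08611066]), np.float64(0.005190386690627403))
red (166, 74, 19, 21) 285.0 [0.4591 0.0207 0.083 ] (array([0.45898035, 0.02096062]), np.float64(0.0010947899922194287))
red (505, 226, 7, 13) 40.5 [0.9229 0.1358 0.083 ] (array([0.91804947, 0.12725342]), np.float64(0.0023893806612279873))
white (131, 0, 92, 242) 11340.0 [ 0.4775 -0.0144  0.08  ] (array([ 0.47545049, -0.00991744]), np.float64(0.047966678158333845))
white (234, 157, 76, 77) 4050.0 [ 0.6314 -0.0186  0.08  ] (array([ 0.63629568, -0.02241444]), np.float64(0.0025254580508266913))
white (465, 174, 47, 86) 1255.0 [0.8928 0.1328 0.08  ] (array([0.91351471, 0.15469313]), np.float64(0.01200941912882146))
white (340, 119, 31, 72) 505.0 [0.6847 0.0863 0.08  ] (array([0.72259338, 0.10115586]), np.float64(0.0064735115491779275))
```

View pics/w2.png

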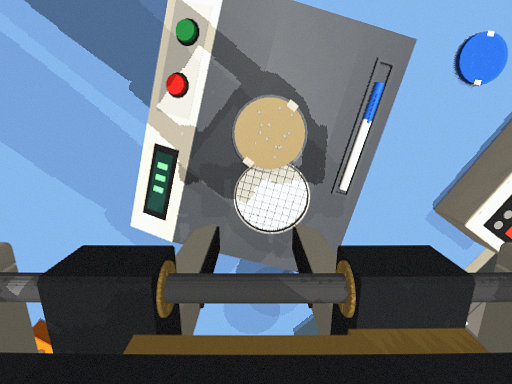

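The view is unobstructed now: dish circle centre ≈ (270,133), recess ring centre ≈ (272,197) with its bottom at 234.

```bash
python3 - <<'E'
from h import *
s=manip.get_state()
p=cv2.cvtColor(cv2.imread('pics/w2.png'),cv2.COLOR_BGR2RGB)
def edge(c0,z,r,angs):
    # outermost strong radial gradient near the expected circle, refine twice
    g=cv2.cvtColor(p,cv2.COLOR_RGB2GRAY).astype(np.float32)
    c=np.array(c0)
    for band in(.008,.005,.004):
        P=[]
        for a in np.radians(angs):
            rr=np.arange(r-band,r+band,.0003)
            X=np.c_[c[0]+rr*np.cos(a),c[1]+rr*np.sin(a),np.full(len(rr),z)]
            uv=proj('wrist',X,s).astype(np.float32)
            v=cv2.remap(g,uv[:,:1],uv[:,1:],cv2.INTER_LINEAR).ravel()
            d=v[6:]-v[:-6]; i=d.argmin()
            if d[i]<-25:P.append(X[i+3])
        P=np.array(P); c,e=fitc(P,r)
    return c,e,len(P)
d,e,n=edge([.5825,.040],.095,.045,range(0,360,5)); print('dish',d,e,n)
v=np.array([.6,-.8])
q,e,n=edge([.634,-.020],.08,.0475,range(-160,70,5)); print('seat',q,e,n)
print('dist',np.hypot(*(q-d)),'push heading',np.degrees(np.arctan2(*(q-d)[::-1])))
print(proj('wrist',[*d,.095],s),proj('wrist',[*q,.08],s))
E
```

```text
dish [0.58461723 0.04206279] 0.0014061047270127881 67
seat [ 0.63229504 -0.01855109] 0.0008336934137916664 46
dist 0.07711819153416234 push heading -51.81203659740384
[[270.99157032 136.05437466]] [[270.83621044 195.72248617]]
```

```bash
python3 - <<'E'
from h import *
plan([.541,.098,.2677],128,4);print();
plan([.541,.098,.086],128,5)
E
```

```text
[0.627, 0.08, 0.002, -0.0, -0.0, -0.003]
[0.626, 0.083, 0.002, -0.0, -0.0, -0.003]
[0.626, 0.086, 0.002, -0.0, -0.0, -0.003]
[0.626, 0.089, 0.002, -0.0, -0.0, -0.003]

[0.501, 0.065, 0.728, -0.0, -0.0, -0.002]
[0.501, 0.067, 0.728, -0.0, -0.0, -0.002]
[0.5, 0.068, 0.728, -0.0, -0.0, -0.002]
[0.5, 0.07, 0.728, -0.0, -0.0, -0.002]
[0.5, 0.072, 0.728, -0.0, -0.0, -0.002]
```

Request:
servo_tool([
  [[0.63, 0.08, 0, 0, 0, -0.003], [0.63, 0.08, 0, 0, 0, -0.003], [0.63, 0.08, 0.2, 0, 0, -0.003], [0.63, 0.09, 0.6, 0, 0, -0.003], [0, 0, 0.6, 0, 0, 0], [0, 0, 0.6, 0, 0, 0], [0, 0, 0.6, 0, 0, 0], [0, 0, 0, 0, 0, 0]],
])

```text
t: 4.2
eef_pos: [0.5385, 0.0991, 0.1369]
eef_rot: [[-0.618, 0.786, -0.003], [0.786, 0.618, -0.0], [0.002, -0.003, -1.0]]
force: [0.6, -0.1, 0.7]
opening: 0.5
finger_force: 0.0
```

```bash
python3 - <<'E'
from h import *
a,s=cap('wrist','w3.png');print(s['t'],s['eef_pos'],s['force'])
plan([.541,.098,.086],128,3)
E
```

```text
4.2 [0.53852123 0.09910045 0.13687348] [ 0.63376714 -0.13609469  0.65202074]
[-0.013, 0.004, 0.352, -0.0, -0.0, 0.001]
[-0.013, 0.004, 0.352, -0.0, -0.0, 0.001]
[-0.013, 0.004, 0.352, -0.0, -0.0, 0.001]
```

View pics/w3.png

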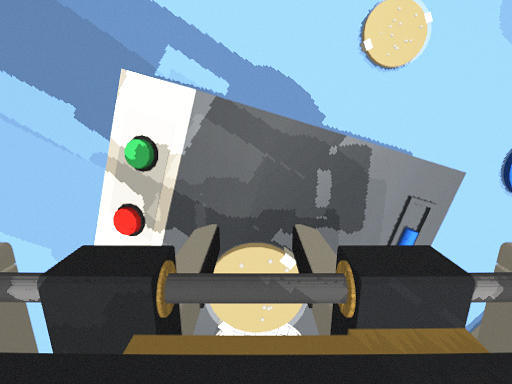

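The dish lies centred between the fingers and about 25 mm ahead of them. I'll lower the tips and begin the gentle push.

Request:
servo_tool([
  [[0, 0, 0.35, 0, 0, 0], [0, 0, 0.35, 0, 0, 0], [-0.02, 0, 0.32, 0, 0, 0], [0, 0, 0, 0, 0, 0]],
])

```text
t: 4.75
eef_pos: [0.54, 0.0977, 0.0859]
eef_rot: [[-0.617, 0.787, -0.002], [0.787, 0.617, -0.0], [0.001, -0.002, -1.0]]
force: [-0.1, 1.0, 0.1]
opening: 0.495
finger_force: 0.0
```

Request:
servo_tool([
  [[-0.1, 0, 0, 0, 0, 0], [-0.1, 0, 0, 0, 0, 0], [-0.1, 0, 0, 0, 0, 0], [-0.1, 0, 0, 0, 0, 0], [-0.1, 0, 0, 0, 0, 0], [-0.1, 0, 0, 0, 0, 0], [-0.1, 0, 0, 0, 0, 0], [-0.1, 0, 0, 0, 0, 0], [0, 0, 0, 0, 0, 0]],
])

```text
t: 5.88
eef_pos: [0.5655, 0.0661, 0.0876]
eef_rot: [[-0.617, 0.787, -0.0], [0.787, 0.617, -0.0], [-0.0, -0.0, -1.0]]
force: [0.9, 0.1, 0.5]
opening: 0.503
finger_force: 0.0
```

```bash
python3 - <<'E'
from h import *
a,s=cap('wrist','w4.png');b,_=cap('scene');c,_=cap('side')
cv2.imwrite('pics/m4.png',np.hstack([cv2.resize(b[165:265,220:345],(500,400),interpolation=2),cv2.resize(c[180:290,190:310],(300,275),interpolation=2)[:,:].copy() if 0 else cv2.resize(c[185:285,195:270],(300,400),interpolation=2)])[...,::-1])
T=s['eef_rot'];g=np.array([.6323,-.0186])-s['eef_pos'][:2];print(s['eef_pos'],s['force'],'seat in tool',g@T[:2,:2])
E
```

```text
[0.56549166 0.06610531 0.08758704] [0.85670213 0.09909538 0.54173131] seat in tool [-0.10788066  0.00032687]
```

View pics/m4.png

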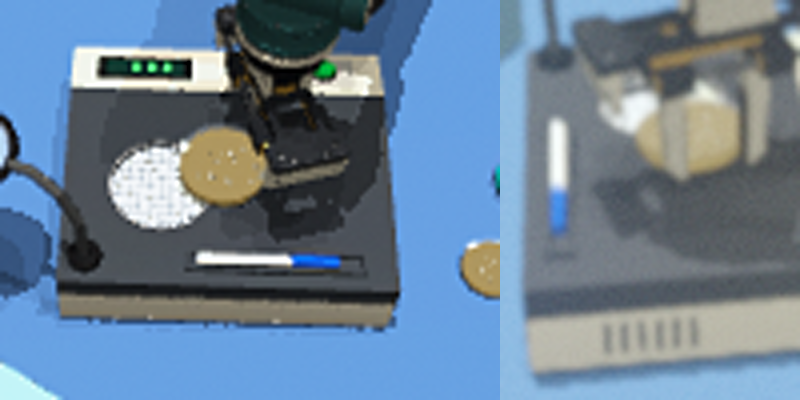

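The fingertips have reached the dish and it has moved a few millimetres to the right, with the tips straddling it symmetrically. I'll continue.

Request:
servo_tool([
  [[-0.1, 0, 0.01, 0, 0, 0], [-0.1, 0, 0.01, 0, 0, 0], [-0.1, 0, 0.01, 0, 0, 0], [-0.1, 0, 0, 0, 0, 0], [-0.1, 0, 0, 0, 0, 0], [-0.1, 0, 0, 0, 0, 0], [-0.1, 0, 0, 0, 0, 0], [-0.1, 0, 0, 0, 0, 0], [-0.1, 0, 0, 0, 0, 0], [-0.1, 0, 0, 0, 0, 0]],
])

```text
t: 7.28
eef_pos: [0.5964, 0.0268, 0.0861]
eef_rot: [[-0.617, 0.787, -0.0], [0.787, 0.617, -0.0], [0.0, -0.0, -1.0]]
force: [-0.8, 1.0, 0.8]
opening: 0.5
finger_force: 0.4
```

Request:
servo_tool([
  [[-0.08, 0, 0, 0, 0, 0], [-0.06, 0, 0, 0, 0, 0], [0, 0, 0, 0, 0, 0]],
])

```text
t: 7.65
eef_pos: [0.6006, 0.0214, 0.0861]
eef_rot: [[-0.617, 0.787, 0.0], [0.787, 0.617, -0.0], [-0.0, -0.0, -1.0]]
force: [0.6, 0.1, 0.7]
opening: 0.502
finger_force: 0.0
```

```bash
python3 - <<'E'
from h import *
a,s=cap('wrist','w5.png');b,_=cap('scene');c,_=cap('side')
cv2.imwrite('pics/m5.png',np.hstack([cv2.resize(b[165:265,220:345],(500,400),interpolation=2),cv2.resize(c[185:285,195:270],(300,400),interpolation=2)])[...,::-1])
T=s['eef_rot'];g=np.array([.6323,-.0186])-s['eef_pos'][:2];print(s['eef_pos'],s['force'],'seat in tool',g@T[:2,:2])
E
```

```text
[0.60061722 0.02136845 0.08612208] [0.6450664  0.06651151 0.68860402] seat in tool [-0.05100198  0.00027114]
```

View pics/m5.png

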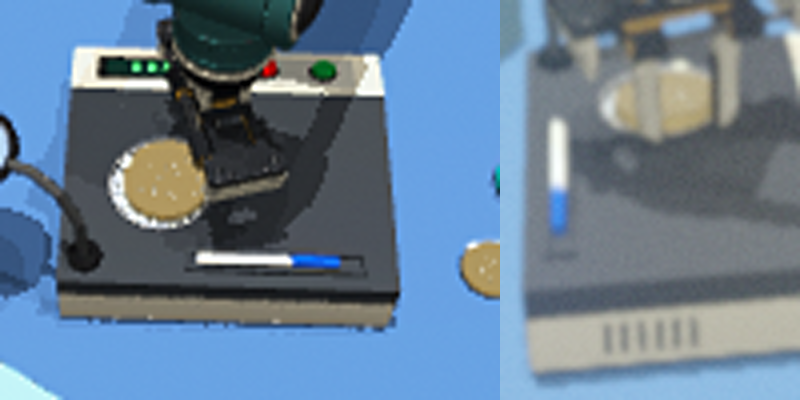

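The dish is nearly over the recess, with a white crescent still showing on its left. I'll push on in small steps.

Request:
servo_tool([
  [[-0.04, 0, 0, 0, 0, 0], [-0.04, 0, 0, 0, 0, 0], [-0.04, 0, 0, 0, 0, 0], [0, 0, 0, 0, 0, 0]],
])

```text
t: 8.3
eef_pos: [0.6043, 0.0167, 0.0861]
eef_rot: [[-0.617, 0.787, -0.0], [0.787, 0.617, -0.0], [0.0, -0.0, -1.0]]
force: [0.1, 0.2, 0.1]
opening: 0.504
finger_force: 0.0
```

```bash
python3 - <<'E'
from h import *
b,s=cap('scene','s6.png');im=b
T=s['eef_rot'];g=np.array([.6323,-.0186])-s['eef_pos'][:2];print(s['eef_pos'],s['force'],'seat in tool',g@T[:2,:2])
def amber(im):
    H,S,V=[x.astype(int) for x in cv2.split(cv2.cvtColor(im,cv2.COLOR_RGB2HSV))]
    m=(H>10)&(H<25)&(S>60)&(V>110); m[:, :235]=0;m[:,300:]=0;m[:190]=0;m[235:]=0
    k=big(m)[0];return cv2.boundingRect(k),cv2.contourArea(k)
print(amber(b))
for z in(.0935+.0015-.006,.095):print(z,proj('scene',[[.6323,-.0186,z],[.6323+.045*.616,-.0186-.045*.788,z]]))
E
```

```text
[0.60427327 0.01666569 0.08612202] [0.08333818 0.1848471  0.12653361] seat in tool [-0.04504529  0.00029632]
((249, 201, 21, 20), 283.0)
0.089 [[260.17498604 208.56610138]
 [248.89393969 210.93226782]]
0.095 [[260.20226823 207.72292214]
 [248.88081474 210.09348143]]
```

Request:
servo_tool([
  [[-0.02, 0, 0, 0, 0, 0], [0, 0, 0, 0, 0, 0]],
])

```text
t: 8.6
eef_pos: [0.6048, 0.016, 0.0862]
eef_rot: [[-0.617, 0.787, -0.0], [0.787, 0.617, 0.0], [0.0, -0.0, -1.0]]
force: [-0.7, -0.1, 0.3]
opening: 0.498
finger_force: 0.1
```

Request:
servo_tool([
  [[-0.02, 0, 0, 0, 0, 0], [0, 0, 0, 0, 0, 0]],
])

```text
t: 8.85
eef_pos: [0.6055, 0.0152, 0.0861]
eef_rot: [[-0.617, 0.787, -0.0], [0.787, 0.617, 0.0], [0.0, -0.0, -1.0]]
force: [-0.1, -0.1, -0.6]
opening: 0.495
finger_force: 0.1
```

Request:
servo_tool([
  [[0.1, 0, 0, 0, 0, 0], [0.3, 0, 0, 0, 0, 0], [0, 0, -0.8, 0, 0, 0], [-0.5, 0, -0.8, 0, 0, 0], [-0.5, 0, -0.9, 0, 0, 0], [0, 0, -0.9, 0, 0, 0], [0, 0, 0, 0, 0, 0]],
])

```text
t: 9.72
eef_pos: [0.6245, -0.0078, 0.2602]
eef_rot: [[-0.617, 0.787, 0.006], [0.787, 0.617, -0.0], [-0.004, 0.004, -1.0]]
force: [0.4, 0.7, -0.8]
opening: 0.499
finger_force: 0.0
```

```bash
python3 - <<'E'
from h import *
a,s=cap('wrist','w7.png');print(s['t'],s['eef_pos'],proj('wrist',[[.6323,-.0186,.08]],s))
u,v=proj('wrist',[[.6323,-.0186,.08]],s)[0].astype(int)
cv2.imwrite('pics/w7c.png',cv2.resize(a[max(0,v-60):v+60,u-75:u+75],None,fx=5,fy=5,interpolation=cv2.INTER_CUBIC)[...,::-1])
E
```

```text
9.725 [ 0.62452994 -0.00782312  0.26020602] [[255.23969375 189.5056717 ]]
```

View pics/w7c.png

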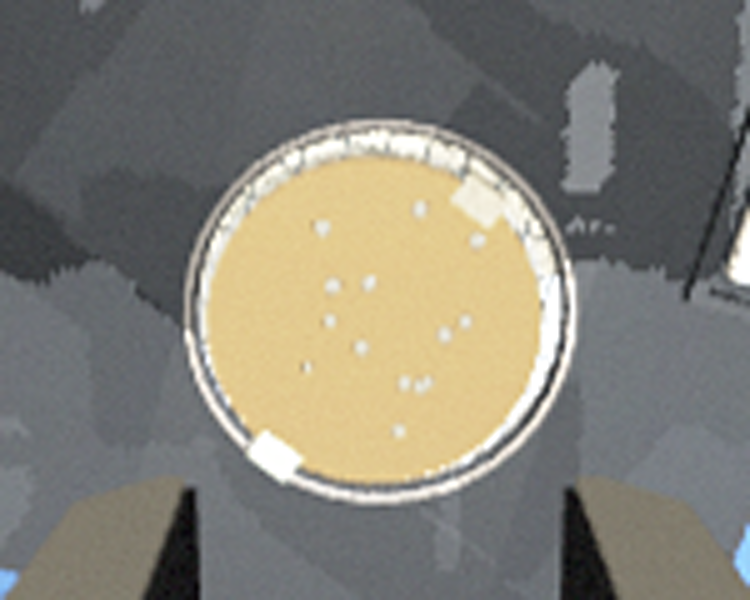

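The whole rim ring is now visible around the dish, which sits slightly to the left. Whether it is fully down or perched isn't certain, so I'll check its height from the amber disc's apparent size, compared with w2 where it lay on the deck.

```bash
python3 - <<'E'
from h import *
def pts(fn):
    im=cv2.imread(fn);H,S,V=[x.astype(int) for x in cv2.split(cv2.cvtColor(im,cv2.COLOR_BGR2HSV))]
    m=(H>10)&(H<28)&(S>50)&(V>110);m[245:]=0
    k=max(big(m),key=cv2.contourArea);h=cv2.convexHull(k).reshape(-1,2).astype(float)
    print(fn,cv2.boundingRect(k),cv2.minAreaRect(k),cv2.fitEllipse(cv2.convexHull(k)));return h
s7=manip.get_state()
s2=dict(eef_pos=np.array([.60395862,-.01263466,.26773906]),eef_rot=Ro.from_euler('z',0).as_matrix())
a=np.radians(126.95);s2['eef_rot']=np.array([[np.cos(a),np.sin(a),0],[np.sin(a),-np.cos(a),0],[0,0,-1.]])
s2['eef_rot']=np.array([[-.601,.799,-.001],[.799,.601,0],[.001,-.001,-1]])
def fr(P):
    q=least_squares(lambda c:np.hypot(P[:,0]-c[0],P[:,1]-c[1])-c[2],[*P[:,:2].mean(0),.04],loss='soft_l1',f_scale=.0005);return q.x,np.abs(q.fun).mean()
h2=pts('pics/w2.png');h7=pts('pics/w7.png')
for z in(.095,.089):print(z,'w2',fr(plane('wrist',h2,z,s2)),'w7',fr(plane('wrist',h7,z,s7)))
E
```

```text
pics/w2.png (234, 97, 71, 72) ((269.0, 132.5), (71.0, 70.0), 90.0) ((269.1136474609375, 132.6907196044922), (70.471435546875, 71.9262924194336), 12.050847053527832)
pics/w7.png (221, 160, 67, 66) ((254.4932861328125, 192.29530334472656), (65.53855895996094, 65.29278564453125), 34.99202346801758) ((254.2648162841797, 192.49537658691406), (65.5166244506836, 66.55455780029297), 76.06365203857422)
0.095 w2 (array([0.58167972, 0.04193734, 0.04163999]), np.float64(0.0001264381911007197)) w7 (array([ 0.6307045 , -0.01985161,  0.0406493 ]), np.float64(0.00027586138530367224))
0.089 w2 (array([0.58203471, 0.04192091, 0.04237746]), np.float64(0.00012866302921087907)) w7 (array([ 0.63163117, -0.02107065,  0.04139177]), np.float64(0.0002808050619439475))
```

By apparent size the dish is down (fits z≈0.089, not 0.095), but its left edge is close to the rim. I'll settle this with a light touch by the shut fingertips on that side of the lid. That reads the height and seats it if it is perched.

```bash
python3 - <<'E'
from h import *
plan([.613,-.034,.105],128,4)
E
```

```text
[-0.068, -0.126, 0.763, 0.0, 0.0, 0.0]
[-0.069, -0.125, 0.763, 0.0, 0.0, 0.0]
[-0.069, -0.125, 0.763, 0.0, 0.0, 0.0]
[-0.069, -0.124, 0.763, 0.0, 0.0, 0.0]
```

Request:
servo_tool([
  [[-0.07, -0.13, 0, 0, 0, 0], [-0.07, -0.13, 0.7, 0, 0, 0], [-0.07, -0.13, 0.7, 0, 0, 0], [-0.07, -0.13, 0.7, 0, 0, 0], [0, 0, 0.7, 0, 0, 0], [0, 0, 0.26, 0, 0, 0], [0, 0, 0, 0, 0, 0], [0, 0, 0, 0, 0, 0]],
], grip=0)

```text
t: 10.78
eef_pos: [0.6127, -0.0354, 0.1046]
eef_rot: [[-0.617, 0.787, 0.002], [0.787, 0.617, -0.0], [-0.001, 0.001, -1.0]]
force: [-0.3, -0.3, 0.1]
opening: 0.005
finger_force: 0.0
```

Request:
servo_tool([
  [[0, 0, 0.1, 0, 0, 0], [0, 0, 0.04, 0, 0, 0], [0, 0, 0, 0, 0, 0]],
])

```text
t: 11.15
eef_pos: [0.6121, -0.0354, 0.0961]
eef_rot: [[-0.617, 0.787, -0.0], [0.787, 0.617, 0.0], [0.0, -0.0, -1.0]]
force: [-0.5, 0.2, 0.3]
opening: 0.008
finger_force: 0.0
```

Request:
servo_tool([
  [[0, 0, 0.04, 0, 0, 0], [0, 0, 0, 0, 0, 0]],
])

```text
t: 11.4
eef_pos: [0.6121, -0.0354, 0.094]
eef_rot: [[-0.617, 0.787, -0.0], [0.787, 0.617, 0.0], [0.0, -0.0, -1.0]]
force: [-1.0, 0.0, 0.6]
opening: 0.003
finger_force: 0.0
```

Request:
servo_tool([
  [[0, 0, 0.04, 0, 0, 0], [0, 0, 0, 0, 0, 0]],
])

```text
t: 11.65
eef_pos: [0.6121, -0.0354, 0.0919]
eef_rot: [[-0.617, 0.787, -0.0], [0.787, 0.617, 0.0], [0.0, -0.0, -1.0]]
force: [0.7, -0.4, -0.5]
opening: 0.002
finger_force: 0.0
```

Request:
servo_tool([
  [[0, 0, 0.02, 0, 0, 0], [0, 0, 0, 0, 0, 0]],
])

```text
t: 11.9
eef_pos: [0.6121, -0.0354, 0.0911]
eef_rot: [[-0.617, 0.787, -0.0], [0.787, 0.617, 0.0], [0.0, -0.0, -1.0]]
force: [0.4, -0.2, -0.4]
opening: 0.005
finger_force: 0.0
```

Request:
servo_tool([
  [[0, 0, 0.02, 0, 0, 0], [0, 0, 0, 0, 0, 0]],
])

```text
t: 12.15
eef_pos: [0.6121, -0.0354, 0.09]
eef_rot: [[-0.617, 0.787, -0.0], [0.787, 0.617, 0.0], [0.0, -0.0, -1.0]]
force: [0.4, -0.8, -0.1]
opening: 0.004
finger_force: 0.0
```

There is no contact even at z=0.090, so that side is down at 0.089. I'll check the near (trailing) side the same way.

Request:
servo_tool([
  [[0, 0, -0.2, 0, 0, 0], [0.4, 0.25, -0.1, 0, 0, 0], [0.4, 0.25, 0, 0, 0, 0], [0, 0, 0.2, 0, 0, 0], [0, 0, 0.06, 0, 0, 0], [0, 0, 0.02, 0, 0, 0], [0, 0, 0, 0, 0, 0]],
])

```text
t: 13.02
eef_pos: [0.6072, 0.011, 0.0912]
eef_rot: [[-0.617, 0.787, -0.0], [0.787, 0.617, -0.0], [0.0, -0.0, -1.0]]
force: [0.4, -0.4, 0.4]
opening: 0.007
finger_force: 0.0
```

Request:
servo_tool([
  [[0, 0, 0.02, 0, 0, 0], [0, 0, 0, 0, 0, 0]],
])

```text
t: 13.28
eef_pos: [0.6071, 0.0114, 0.0902]
eef_rot: [[-0.617, 0.787, 0.0], [0.787, 0.617, 0.0], [0.0, 0.0, -1.0]]
force: [0.7, 0.5, 0.6]
opening: 0.004
finger_force: 0.0
```

```bash
python3 - <<'E'
from h import *
s=manip.get_state();print(s['t'],s['eef_pos'],s['force'])
# green key: average of w1 and w2 views
im=cv2.imread('pics/w1.png');H,S,V=[x.astype(int) for x in cv2.split(cv2.cvtColor(im,cv2.COLOR_BGR2HSV))]
s1=dict(eef_pos=np.array([.54949167,.06159081,.26838618]),eef_rot=np.array([[-.604598,.796531,-.00034],[.796531,.604598,0],[.000165,-.0003,-1]]))
for n,m in(('g',(H>40)&(H<85)&(S>100)&(V>90)),('r',((H<8)|(H>172))&(S>150)&(V>120))):
  for k in big(m)[:2]:
    print(n,cv2.boundingRect(k),cv2.contourArea(k),fitc(plane('wrist',k.reshape(-1,2),.083,s1),.012))
E
```

```text
13.275 [0.60713185 0.01136388 0.0901533 ] [0.65778688 0.46823498 0.63297273]
g (181, 103, 18, 21) 271.5 (array([0.43617926, 0.07699019]), np.float64(0.0009806840736108463))
g (158, 227, 15, 19) 153.5 (array([ 0.49904931, -0.07655132]), np.float64(0.0023675511675366827))
r (172, 152, 17, 18) 224.5 (array([0.45850364, 0.02227933]), np.float64(0.0013095226870869867))
```

Both sides of the lid are below 0.090, so the dish lies flat and home. Now the green key at about (0.436, 0.0765), with its top near z 0.08.

```bash
python3 - <<'E'
from h import *
plan([.4325,.075,.0902],128,6)
E
```

```text
[0.526, -0.327, -0.0, 0.0, -0.0, 0.0]
[0.526, -0.327, -0.0, 0.0, -0.0, 0.0]
[0.526, -0.327, -0.0, 0.0, -0.0, 0.0]
[0.526, -0.328, -0.0, 0.0, -0.0, 0.0]
[0.526, -0.328, -0.0, 0.0, -0.0, 0.0]
[0.526, -0.328, -0.0, 0.0, -0.0, 0.0]
```

Request:
servo_tool([
  [[0, 0, -0.6, 0, 0, 0], [0.53, -0.33, -0.2, 0, 0, 0], [0.53, -0.33, 0, 0, 0, 0], [0.53, -0.33, 0, 0, 0, 0], [0.53, -0.33, 0, 0, 0, 0], [0.52, -0.33, 0, 0, 0, 0], [0.52, -0.33, 0, 0, 0, 0], [0, 0, 0.3, 0, 0, 0], [0, 0, 0.3, 0, 0, 0], [0, 0, 0, 0, 0, 0]],
])

```text
t: 14.52
eef_pos: [0.4314, 0.0744, 0.0984]
eef_rot: [[-0.617, 0.787, -0.003], [0.787, 0.617, -0.0], [0.001, -0.002, -1.0]]
force: [-0.0, -0.0, 0.2]
opening: 0.006
finger_force: 0.0
```

```bash
python3 - <<'E'
from h import *
s=manip.get_state();print(s['t'],s['eef_pos'],s['force']);b,_=cap('side');c,_=cap('scene')
cv2.imwrite('pics/k.png',np.hstack([cv2.resize(b[190:290,250:325],(300,400),interpolation=2),cv2.resize(c[155:255,220:345],(500,400),interpolation=2)])[...,::-1])
plan([.4325,.075,.0902],128,1)
E
```

```text
14.525 [0.43144722 0.07437061 0.0984141 ] [-0.04962322 -0.01658166  0.19777458]
[0.002, 0.015, 0.193, -0.001, -0.0, 0.001]
```

View pics/k.png

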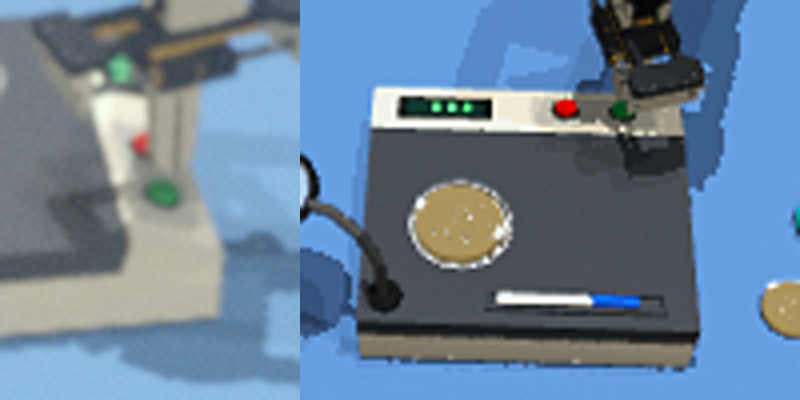

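The dish lies in the recess with the bright ring all round it. The tips hover just above and in front of the green key, at (622,108) in the crop, well away from the red one. Now I'll press in steps.

Request:
servo_tool([
  [[0, 0.02, 0.12, 0, 0, 0], [0, 0, 0.12, 0, 0, 0], [0, 0, 0, 0, 0, 0]],
])

```text
t: 15.0
eef_pos: [0.4323, 0.0753, 0.0876]
eef_rot: [[-0.617, 0.787, -0.001], [0.787, 0.617, -0.0], [0.0, -0.001, -1.0]]
force: [-1.0, -1.0, 0.0]
opening: 0.008
finger_force: 0.0
```

Request:
servo_tool([
  [[0, 0, 0.04, 0, 0, 0], [0, 0, 0, 0, 0, 0]],
])

```text
t: 15.25
eef_pos: [0.4325, 0.0753, 0.0862]
eef_rot: [[-0.617, 0.787, 0.0], [0.787, 0.617, -0.0], [-0.0, 0.0, -1.0]]
force: [-0.3, 0.5, -0.3]
opening: 0.008
finger_force: 0.0
```

Request:
servo_tool([
  [[0, 0, 0.04, 0, 0, 0], [0, 0, 0, 0, 0, 0]],
])

```text
t: 15.5
eef_pos: [0.4324, 0.0753, 0.084]
eef_rot: [[-0.617, 0.787, -0.0], [0.787, 0.617, -0.0], [0.0, -0.0, -1.0]]
force: [-0.1, 0.4, -0.2]
opening: 0.005
finger_force: 0.0
```

Request:
servo_tool([
  [[0, 0, 0.04, 0, 0, 0], [0, 0, 0, 0, 0, 0]],
])

```text
t: 15.75
eef_pos: [0.4324, 0.0753, 0.082]
eef_rot: [[-0.617, 0.787, -0.0], [0.787, 0.617, -0.0], [0.0, -0.0, -1.0]]
force: [0.0, 0.2, 0.8]
opening: 0.004
finger_force: 0.0
```

Request:
servo_tool([
  [[0, 0, 0.04, 0, 0, 0], [0, 0, 0, 0, 0, 0]],
])

```text
t: 16.0
eef_pos: [0.4326, 0.0753, 0.0802]
eef_rot: [[-0.617, 0.787, 0.0], [0.787, 0.617, 0.0], [-0.0, 0.0, -1.0]]
force: [-0.2, -1.3, 2.6]
opening: 0.003
finger_force: 1.0
```

Request:
servo_tool([
  [[0, 0, 0.03, 0, 0, 0], [0, 0, 0, 0, 0, 0]],
])

```text
t: 16.25
eef_pos: [0.4326, 0.0753, 0.0788]
eef_rot: [[-0.617, 0.787, 0.0], [0.787, 0.617, 0.0], [-0.0, 0.0, -1.0]]
force: [1.4, 0.4, 4.5]
opening: 0.009
finger_force: 1.4
```

Request:
servo_tool([
  [[0, 0, 0.03, 0, 0, 0], [0, 0, 0, 0, 0, 0]],
])

```text
t: 16.5
eef_pos: [0.4326, 0.0753, 0.0772]
eef_rot: [[-0.617, 0.787, 0.0], [0.787, 0.617, -0.0], [-0.0, 0.0, -1.0]]
force: [1.9, 1.2, 3.4]
opening: 0.005
finger_force: 1.9
```

Request:
servo_tool([
  [[0, 0, 0.02, 0, 0, 0], [0, 0, 0, 0, 0, 0]],
])

```text
t: 16.75
eef_pos: [0.4326, 0.0753, 0.0762]
eef_rot: [[-0.617, 0.787, 0.0], [0.787, 0.617, 0.0], [-0.0, 0.0, -1.0]]
force: [1.8, -0.1, 5.1]
opening: 0.003
finger_force: 2.3
```

Request:
servo_tool([
  [[0, 0, 0.015, 0, 0, 0], [0, 0, 0, 0, 0, 0]],
])

```text
t: 17.0
eef_pos: [0.4327, 0.0754, 0.0758]
eef_rot: [[-0.617, 0.787, 0.001], [0.787, 0.617, 0.0], [-0.0, 0.001, -1.0]]
force: [1.2, 0.1, 7.4]
opening: 0.005
finger_force: 3.5
```

Request:
servo_tool([
  [[0, 0, 0.015, 0, 0, 0], [0, 0, 0, 0, 0, 0]],
])

```text
t: 17.25
eef_pos: [0.4329, 0.0754, 0.0755]
eef_rot: [[-0.617, 0.787, 0.001], [0.787, 0.617, 0.0], [-0.0, 0.001, -1.0]]
force: [-0.6, -0.6, 13.3]
opening: 0.01
finger_force: 6.5
```

The force climbs steeply to 13 N after about 5 mm of travel, so the key is fully in. I'll release, retreat and check.

Request:
servo_tool([
  [[0, 0, -0.1, 0, 0, 0], [0, 0, -0.3, 0, 0, 0], [0, 0, -0.8, 0, 0, 0], [0, 0, -0.8, 0, 0, 0], [-0.4, 0, -0.8, 0, 0, 0], [-0.4, 0, -0.3, 0, 0, 0], [-0.4, 0, 0, 0, 0, 0], [0, 0, 0, 0, 0, 0]],
])

```text
t: 18.25
eef_pos: [0.4696, 0.0273, 0.2285]
eef_rot: [[-0.616, 0.788, -0.002], [0.788, 0.616, -0.0], [0.001, -0.002, -1.0]]
force: [0.1, 0.2, 0.3]
opening: 0.003
finger_force: 0.0
```

```bash
python3 - <<'E'
from h import *
a,s=cap('wrist','w9.png');print(s['t'],s['eef_pos'],s['force'])
H,S,V=[x.astype(int) for x in cv2.split(cv2.cvtColor(a,cv2.COLOR_RGB2HSV))]
for n,m,z in (('amber',(H>10)&(H<28)&(S>50)&(V>110),.089),('green',(H>40)&(H<85)&(S>100)&(V>60),.08),('red',((H<8)|(H>172))&(S>150)&(V>100),.08)):
    for k in big(m)[:2]: print(n,cv2.boundingRect(k),plane('wrist',k.reshape(-1,2),z,s).mean(0).round(4))
c,_=cap('scene')
H,S,V=[x.astype(int) for x in cv2.split(cv2.cvtColor(c,cv2.COLOR_RGB2HSV))]
m=(H>10)&(H<25)&(S>60)&(V>110); m[:,:235]=0;m[:,300:]=0;m[:190]=0;m[235:]=0
for k in big(m)[:1]:print(cv2.boundingRect(k),plane('scene',k.reshape(-1,2),.089).mean(0))
E
```

```text
18.25 [0.46963611 0.02729854 0.22852693] [0.12768077 0.16595213 0.29864074]
amber (22, 329, 365, 25) [ 0.5465 -0.1826  0.089 ]
amber (412, 17, 51, 53) [0.5206 0.2539 0.089 ]
green (249, 121, 21, 23) [0.4348 0.0764 0.08  ]
red (235, 173, 20, 21) [0.4569 0.0212 0.08  ]
(249, 201, 22, 20) [ 0.64092569 -0.01772719  0.089     ]
```

```bash
python3 -c "
from cell import manip
print(manip.job_done())"
```

```text
the job is handed in; nothing more can be done
None
```

The amber dish now lies flat in the recess, and I then pressed the green lamp key right in and let it go; it appears to be back out. The arm touched nothing else, and I handed the job in at about 18 s.

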